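# Find the finished choke by weight and load it in the tester

### The arm

A 6-joint arm with a two-finger parallel gripper is mounted at the origin on the work surface. World frame = base frame: x ahead of the robot, y to its left, z up, the work surface at z = 0. Lengths are in m, angles in rad, forces in N, time in s.
With the tool pointing down it reaches from about 0.3 to 1 m from the base axis. Payload 5.1 kg.
Tool frame: the origin (TCP) lies on the centre line of the jaws, within the pads' length; the fingertips stand 22 mm ahead of it and the grasp point (between the pads) lies 3 mm ahead of it; z points along the fingers, y is the direction in which the jaws open and shut (so a half turn about z gives the same grasp; the last joint's range is limited). The gripper opens to 95 mm and grips with 3 to 60 N. Pads are 20 mm wide; open, the fingers measure 119 mm over their backs; the gripper's body (75 mm by 180 mm) begins 59 mm behind the grasp point.
Start: joints at [1.089, 0.124, 1.65, -0, 1.367, -0.083], TCP at [0.252, 0.599, 0.208] pointing down, gripper open.
Joint ranges: [-2.61, 2.61], [-1.02, 2.33], [0.03, 2.71], [-1.35, 4.49], [0.32, 2.68], [-2.91, 2.91]. Speed limits (rad/s): [2.57, 2.57, 3.14, 3.14, 3.14, 3.14].

### API

Orientations are given as a unit quaternion [x, y, z, w].
In Python, from station import manip gives the robot as it stands.
- The arm moves only by the shell command python3 -m handwheel 'ROWS' [FORCE]. ROWS is JSON, a list that holds one entry, the list of rows, each a list of 7 numbers: the finger opening in mm, from 0 to 95.1, then the shift along the tool's x, y, z in mm, then the turn, a rotation vector about the tool's x, y, z in degrees. A call has 1 to 20 rows; each row is the pose to reach, as a shift and turn from the pose measured when the call began, along the tool's axes at that moment; what a row does not reach only later rows make up. A row lasts 1/12 s, in which the tool goes at most 41.7 mm and 7.16 degrees, less where a joint would pass 70% of its speed; a pose out of reach is approached as far as the arm can. A call with a gripper value outside its range is refused whole. The fingers move at their own pace and stop on an object; FORCE is the grip in N (left out, the last holds). Time passes only in rows, so rows that repeat a pose let the fingers close. It gives the time, the measured TCP pose, the force and the opening at its end, in the units of the state.
- manip.read_state(): the state, without advancing time (a new reading comes with each control period).
- manip.grab_frame(name): name is "scene" or "top"; returns a dict with "color" (420x560x3 uint8, red, green, blue), "z_map" (420x560 float32, m along the optical axis (not along the pixel's ray), 0 where there is no reading), "intrinsics" (3x3 intrinsics, pixels), "k1" (the pictures are not rectified: a ray, as slopes to the right and down, at radius r is drawn at 1 + k1 r^2 times it, then the intrinsics apply), "position" and "rotation" of the camera in the world. Camera axes: x right, y down, z forward; pixel columns grow to the right and rows downward; lengths in m; the calibration is good to about 2 mm. A picture is of the moment at which its call begins.
- manip.close_job(): hands the job in, once; it reports no verdict.
Trained networks look in the newest picture that a camera, given by its name, has taken for a name from the list of things; names that differ only in an ending like _2 or _b are one class to them, and where a whole thing is asked for, a point or a joint stands for the part that bears it (a point fixed in the world has none). Each returns a list of dicts, best first, with "score" (0 to 1); they miss things now and then, are a little off and sometimes report something else, mostly with a low value. They report only what shows in the picture. A call takes as long as a camera call.
- manip.silhouettes(camera, label): "mask" (420x560 bool, what is visible of it) and "extent" ([left, top, right, bottom] in pixels, round what is visible of it).
- manip.spot_point(camera, label): "centre" ([column, row] in pixels: a listed point, or the origin of a listed thing).
The state is a dict: "t": time; "joint_pos": joint angles; "joint_vel": joint speeds; "joint_efforts": joint torques, N m; "position": TCP position; "orientation": TCP orientation; "contact_force": force on the tool from outside, world axes, zero at the start; "moment": the same for the moment, N m; "width": finger opening in m.
Only numpy, scipy, OpenCV 4.12 (cv2) and the standard library are available. Lean on these libraries where they do the work, as an engineer would, in place of code of your own. Each camera call takes 0.05 s, during which the arm holds its last target.

### The job

One of the three identical closed boxes is clearly heavier, because it holds the finished choke: lift the boxes, keeping them upright and closed, to feel which one it is. Open that box, never having two boxes open at once, set its lid bar-up flat on the bench, and gently stand the choke upright between the posts of the test fixture, fully down on the pad so that its edge holds the switch lever down. Leave the boxes standing on the bench clear of the fixture, the other two closed, and leave the jar and tweezers alone.

Things in the scene. Friction and masses are not known exactly. Their poses are not given: they have to be found in the camera images.
- box1_mid (a point): Loose closed box of grey plastic, one of three alike: 126 (its x) x 60 (its y) x 52 mm high, walls and floor 4 mm (118 x 52 mm inside), about 250 g without lid and contents. This point is its centre, 26 mm above its underside; z up. One box, drawn afresh each time, holds the finished choke (about 450 g), the other two only an empty case (20 g) that looks the same.
- box1_seat (a point): Where the choke or empty case stands in box 1: the middle of its floor's top face, 4 mm above the underside. Both are upright black cylinders, 40 mm diameter, 40 mm tall, with 1.5 mm play between four thin pegs 12 mm tall at x +-13, y +-21 mm; about 37 mm is free at each x end of the case for fingers (a strip 35 mm wide between the pegs).
- lid1_grip (a point): Loose lift-off lid of box 1, grey plastic, 40 g: plate 124 (x) x 58 (y) x 4 mm, under it a plug 115 x 49 x 4 mm that drops into the box with 1.5 mm play. On its middle a grip bar, 44 mm long (x), 10 thick (y), 22 tall. This point is the bar's centre, 11 mm above the plate; 41 mm above the box's centre when closed, 19 mm above the bench when the lid lies there bar up.
- box2_mid (a point): Loose closed box of grey plastic, one of three alike: 126 (its x) x 60 (its y) x 52 mm high, walls and floor 4 mm (118 x 52 mm inside), about 250 g without lid and contents. This point is its centre, 26 mm above its underside; z up. One box, drawn afresh each time, holds the finished choke (about 450 g), the other two only an empty case (20 g) that looks the same.
- box2_seat (a point): Where the choke or empty case stands in box 2: the middle of its floor's top face, 4 mm above the underside. Both are upright black cylinders, 40 mm diameter, 40 mm tall, with 1.5 mm play between four thin pegs 12 mm tall at x +-13, y +-21 mm; about 37 mm is free at each x end of the case for fingers (a strip 35 mm wide between the pegs).
- lid2_grip (a point): Loose lift-off lid of box 2, grey plastic, 40 g: plate 124 (x) x 58 (y) x 4 mm, under it a plug 115 x 49 x 4 mm that drops into the box with 1.5 mm play. On its middle a grip bar, 44 mm long (x), 10 thick (y), 22 tall. This point is the bar's centre, 11 mm above the plate; 41 mm above the box's centre when closed, 19 mm above the bench when the lid lies there bar up.
- box3_mid (a point): Loose closed box of grey plastic, one of three alike: 126 (its x) x 60 (its y) x 52 mm high, walls and floor 4 mm (118 x 52 mm inside), about 250 g without lid and contents. This point is its centre, 26 mm above its underside; z up. One box, drawn afresh each time, holds the finished choke (about 450 g), the other two only an empty case (20 g) that looks the same.
- box3_seat (a point): Where the choke or empty case stands in box 3: the middle of its floor's top face, 4 mm above the underside. Both are upright black cylinders, 40 mm diameter, 40 mm tall, with 1.5 mm play between four thin pegs 12 mm tall at x +-13, y +-21 mm; about 37 mm is free at each x end of the case for fingers (a strip 35 mm wide between the pegs).
- lid3_grip (a point): Loose lift-off lid of box 3, grey plastic, 40 g: plate 124 (x) x 58 (y) x 4 mm, under it a plug 115 x 49 x 4 mm that drops into the box with 1.5 mm play. On its middle a grip bar, 44 mm long (x), 10 thick (y), 22 tall. This point is the bar's centre, 11 mm above the plate; 41 mm above the box's centre when closed, 19 mm above the bench when the lid lies there bar up.
- nest (a point): Nest of the test fixture, the place for the choke: centre of the top of its brass pad, 32 mm above the bench; z up. Four steel posts, 8 mm diameter, tops 50 mm above the bench, stand at x +-21.7, y +-15.2 mm from here; the case goes between them with about 3 mm play in x, 5 mm in y. The two y sides are open for fingers (35 mm gaps); the switch is on the +x side.
- fixture: The test fixture, fixed to the bench: aluminium plate 150 (x) x 110 (y) x 20 mm high. Origin: centre of its underside, straight below the nest; same axes as the nest. The black switch body on it spans x 41 to 67 mm, y +-12 mm, up to 34 mm above the bench.
- pad: The brass pad of the nest (26 mm diameter, 12 mm tall); origin at the centre of its underside, 20 mm above the bench. The choke stands on it and overhangs it by 7 mm all round.
- switch (a joint): Angle (rad) of the presence switch's steel lever: 0 sprung up, 0.45 at its stop. 8 mm wide, 33 mm long, hinged 48 mm from the nest's centre on its +x side, 28 mm above the bench; it points in to 17 mm from the centre, its free end 39 mm above the bench at 0. It needs about 0.5 N at the tip. A choke standing flat on the pad holds it at about 0.26 with its bottom edge.
- spools: Bystander, an obstacle: fixed stand with two solder reels on an upright rod, 72 mm diameter at its foot, 64 mm above, 150 mm tall. Origin at the centre of its foot, on the bench.
- jar: Bystander: loose amber flux jar, 44 mm diameter, 50 mm tall, standing. Origin at the centre of its underside.
- tweezers: Bystander: loose steel tweezers lying along their x, about 130 x 30 mm (with room to spare) and under 10 mm high. Origin at their middle, about on the bench.

How it is judged:
By the outcome, as a careful person would: the job done as asked, in the order asked, and still so for the second after the job is handed in, with the robot touching nothing.
It also fails if it takes over 72 s, if anything falls off the work surface, if the arm or the gripper's body presses on something with over 40 N, if the wrist force passes 120 N, or if a joint passes its speed limit or range.

## Working session

There is one attempt and no reset: what is moved stays moved. The work goes in short steps, Python scripts to look and compute and a shell command to move; the robot and the scene stay as the last step left them, time stands still between calls to the robot, and variables do not carry over. Pictures are saved under pics/ and viewed, and the job is handed in when it is done.

```bash
ls; mkdir -p pics; cat > h.py <<'E'
import numpy as np, cv2
from station import manip
from scipy.spatial.transform import Rotation as R
def snap(cam,fn=None):
    f=manip.grab_frame(cam)
    if fn: cv2.imwrite('pics/'+fn,f['color'][:,:,::-1])
    return f
def rays(f,uv):
    K=np.array(f['intrinsics']);uv=np.atleast_2d(uv).astype(float)
    d=np.c_[(uv[:,0]-K[0,2])/K[0,0],(uv[:,1]-K[1,2])/K[1,1]]
    s=d.copy()
    for _ in range(20):
        r2=(s**2).sum(1,keepdims=True); s=d/(1+f['k1']*r2)
    return np.c_[s,np.ones(len(s))]
def Rm(f):
    r=np.array(f['rotation']); return r if r.shape==(3,3) else R.from_quat(r).as_matrix()
def cloud(f,mask=None):
    z=f['z_map']; m=z>0
    if mask is not None: m=m&mask
    v,u=np.nonzero(m)
    P=rays(f,np.c_[u,v])*z[v,u][:,None]
    return P@Rm(f).T+np.array(f['position'])
def atz(f,uv,z):
    d=rays(f,uv)@Rm(f).T; p=np.array(f['position'])
    return p+d*((z-p[2])/d[:,2])[:,None]
def project(f,P):
    P=np.atleast_2d(P); c=(P-np.array(f['position']))@Rm(f)
    s=c[:,:2]/c[:,2:]; s=s*(1+f['k1']*(s**2).sum(1,keepdims=True))
    K=np.array(f['intrinsics']); return np.c_[s[:,0]*K[0,0]+K[0,2],s[:,1]*K[1,1]+K[1,2]]
E
python3 - <<'E'
from h import *
for c in ['scene','top']:
    f=snap(c,c+'0.png'); print(c,f['position'],f['intrinsics'],f['k1'],f['rotation'])
    for l in ['box1_mid','lid1_grip','nest','fixture','spools','jar','tweezers']:
        print(l,[(round(d['score'],2),np.round(d['centre'],1).tolist()) for d in manip.spot_point(c,l)])
s=manip.read_state();print({k:np.round(v,3).tolist() for k,v in s.items()})
E
```

```text
pics
scene [ 0.96298129 -0.5531533   0.92109796] [[481.05109656   0.         265.05275404]
 [  0.         481.05109656 218.89099516]
 [  0.           0.           1.        ]] 5.338291273836698e-05 [ 0.89513131  0.30377098 -0.10128008 -0.31017006]
box1_mid [(0.98, [316.9, 194.8]), (0.67, [246.0, 283.8]), (0.59, [293.9, 110.0]), (0.4, [248.3, 288.3]), (0.33, [115.6, 298.7])]
lid1_grip [(0.79, [320.8, 183.1])]
nest [(0.97, [245.4, 279.1]), (0.32, [292.6, 123.9]), (0.3, [357.7, 161.5])]
fixture [(0.71, [232.9, 206.3]), (0.7, [249.1, 289.5]), (0.41, [314.9, 197.6])]
spools [(0.75, [232.4, 202.0])]
jar [(0.71, [357.5, 163.1]), (0.51, [319.0, 193.2])]
tweezers [(0.75, [185.4, 356.0])]
top [ 0.28142099 -0.01847469  1.30400209] [[492.11078446   0.         275.43055008]
 [  0.         492.11078446 214.00508249]
 [  0.           0.           1.        ]] -0.08531462776621937 [ 0.73258858 -0.6714535   0.07767842 -0.08018877]
box1_mid [(0.62, [224.0, 197.2])]
lid1_grip [(0.98, [220.0, 192.8]), (0.27, [145.7, 267.6])]
nest [(0.84, [329.1, 200.6])]
fixture [(0.58, [332.3, 203.8])]
spools [(0.58, [263.0, 264.0])]
jar [(0.72, [155.7, 191.2]), (0.66, [226.7, 200.0])]
tweezers []
{'t': 0.8, 'joint_pos': [1.089, 0.124, 1.65, 0.0, 1.368, -0.083], 'joint_vel': [-0.001, 0.001, 0.0, -0.001, 0.0, -0.001], 'joint_efforts': [0.001, -41.753, -36.021, 0.078, 0.043, -0.0], 'position': [0.252, 0.599, 0.208], 'orientation': [0.198, 0.98, 0.0, -0.0], 'contact_force': [-0.285, 0.996, 0.032], 'moment': [0.052, -0.0, 0.019], 'width': 0.095}
```

View pics/top0.png

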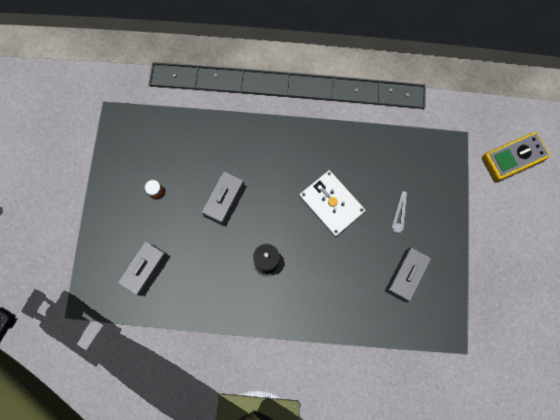

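View pics/scene0.png

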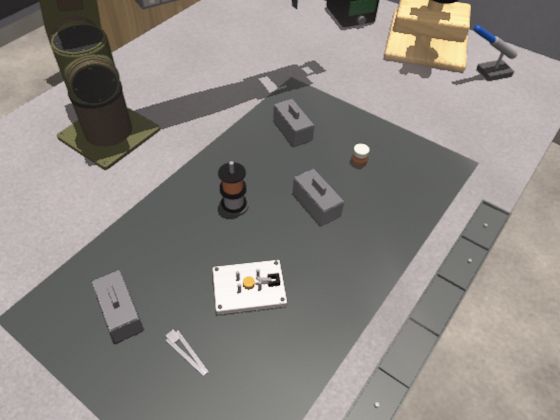

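```bash
cat >> h.py <<'E'
def boxfit(f,px,zlo=.047,zhi=.064,rad=.11):
    c=atz(f,[px],.056)[0]
    P=cloud(f); m=(np.hypot(*(P[:,:2]-c[:2]).T)<rad)&(P[:,2]>zlo)&(P[:,2]<zhi)
    Q=P[m]; r=cv2.minAreaRect((Q[:,:2]*1000).astype(np.float32))
    b=P[(np.hypot(*(P[:,:2]-c[:2]).T)<.04)&(P[:,2]>.067)&(P[:,2]<.09)]
    (cx,cy),(w,h),a=r
    if w<h: a+=90
    a=(a+90)%180-90
    return dict(c=(cx,cy),size=(w,h),ang=a,n=len(Q),z=float(np.median(Q[:,2])),bar=(b.mean(0)*1000).round(1) if len(b) else None)
E
python3 - <<'E'
from h import *
f=snap('top'); g=snap('scene')
for n,p,q in [('A',(145,268),(293,122)),('B',(224,197),(318,194)),('C',(409,274),(117,303))]:
    print(n,boxfit(f,p)); print('  scene',boxfit(g,q))
# fixture plate z~.02
for F,p,nm in [(f,(332,201),'top'),(g,(249,287),'scene')]:
    P=cloud(F); c=atz(F,[p],.02)[0]
    m=(np.hypot(*(P[:,:2]-c[:2]).T)<.11)&(P[:,2]>.013)&(P[:,2]<.027)
    print('fix',nm,cv2.minAreaRect((P[m][:,:2]*1000).astype(np.float32)),np.median(P[m][:,2]))
print('nest',atz(f,[(329.1,200.6)],.032),atz(g,[(245.4,279.1)],.032), atz(f,[(332.6,201.5)],.032),atz(g,[(249,283)],.032))
print('switch',atz(f,[(321,188)],.034),atz(g,[(274,280)],.034))
print('spools',atz(f,[(266,255)],.15),'jar',atz(f,[(152,186)],.05),'tw',atz(f,[(400,212)],0))
for nm,F in (('t',f),('s',g)):
    pad=F['color'].astype(int); m=(pad[...,0]-pad[...,2]>90)&(pad[...,0]>150)
    n,l,s,c=cv2.connectedComponentsWithStats(m.astype(np.uint8)); print(nm,[(s[i].tolist(),c[i].round(1).tolist()) for i in range(1,n) if s[i][4]>15])
E
```

```text
A {'c': (395.7184143066406, 329.58074951171875), 'size': (62.31800079345703, 128.581787109375), 'ang': -27.023128509521484, 'n': 1080, 'z': 0.056412882412067544, 'bar': array([395.4, 328.8,  77.2])}
  scene {'c': (396.5722351074219, 328.600830078125), 'size': (62.83147430419922, 127.8834228515625), 'ang': -27.527263641357422, 'n': 662, 'z': 0.05707693142383585, 'bar': array([403.4, 324.7,  75.7])}
B {'c': (600.4417724609375, 141.746826171875), 'size': (61.526065826416016, 127.11305236816406), 'ang': -21.080001831054688, 'n': 981, 'z': 0.056030057299879754, 'bar': array([599.5, 141.2,  76.9])}
  scene {'c': (602.3851318359375, 140.9401397705078), 'size': (62.308937072753906, 128.23948669433594), 'ang': -20.184097290039062, 'n': 966, 'z': 0.056997597480244355, 'bar': array([602.8, 140. ,  76.2])}
C {'c': (440.3281555175781, -357.6045227050781), 'size': (61.675621032714844, 127.50244140625), 'ang': -24.97209930419922, 'n': 1093, 'z': 0.05691196710042812, 'bar': array([ 438.9, -357. ,   77.7])}
  scene {'c': (440.8096923828125, -358.22601318359375), 'size': (59.99905014038086, 128.028259
[... 193 characters left out ...]
156860351562), 45.17007827758789) 0.020598225171567286
fix scene ((620.1367797851562, -150.37832641601562), (150.18096923828125, 112.8194808959961), 44.963951110839844) 0.021240400714501395
nest [[ 0.61953584 -0.14098244  0.032     ]] [[ 0.61124393 -0.15106938  0.032     ]] [[ 0.61788656 -0.15047541  0.032     ]] [[ 0.62331562 -0.15387977  0.032     ]]
switch [[ 0.65192099 -0.1169434   0.034     ]] [[ 0.66170586 -0.11653114  0.034     ]]
spools [[0.44270594 0.0107419  0.15      ]] jar [[0.61360265 0.33197205 0.05      ]] tw [[ 0.61315608 -0.34033311  0.        ]]
t [([486, 132, 64, 47, 333], [513.9, 157.8]), ([329, 197, 8, 9, 62], [332.4, 200.9])]
s [([243, 277, 12, 10, 97], [248.1, 281.5])]
```

```bash
python3 - <<'E'
import cv2
a=cv2.imread('pics/top0.png')[150:260,280:430]; cv2.imwrite('pics/z1.png',cv2.resize(a,None,fx=5,fy=5,interpolation=2))
a=cv2.imread('pics/scene0.png')[245:325,195:305]; cv2.imwrite('pics/z2.png',cv2.resize(a,None,fx=7,fy=7,interpolation=2))
E
```

```text
(no output)
```

View pics/z1.png

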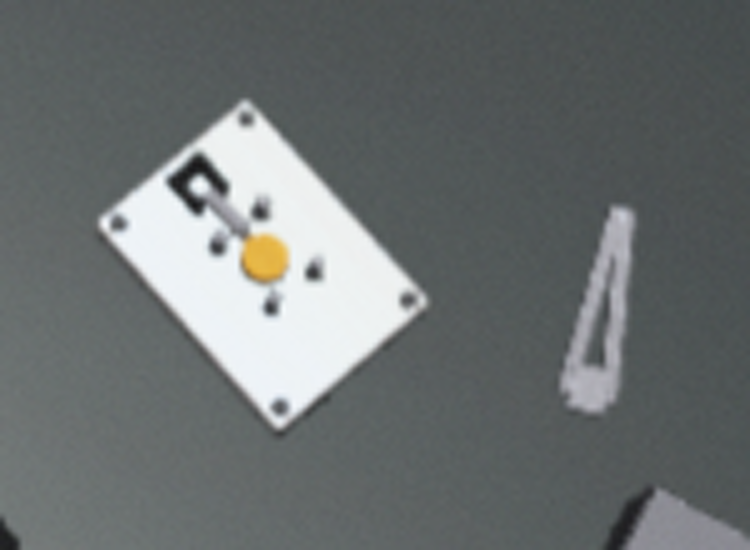

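View pics/z2.png

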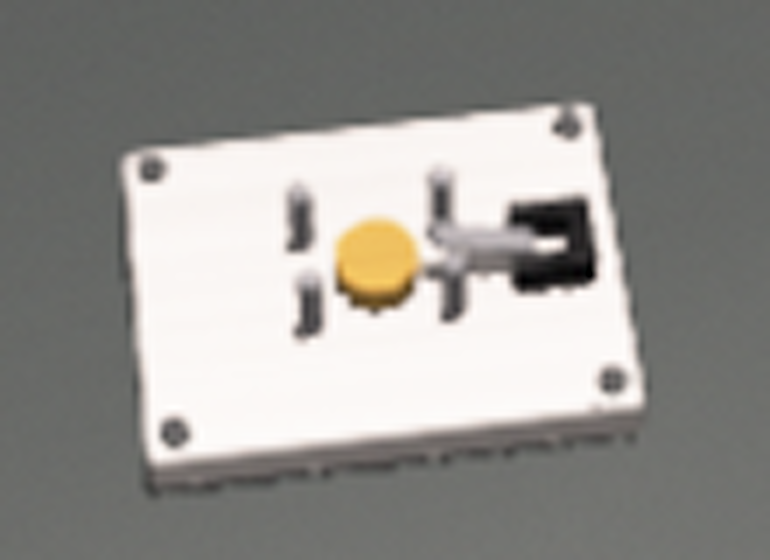

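```bash
cat >> h.py <<'E'
def plan(x,y,zg,jaw=None,s=None):
    """world grasp-point target (m), jaw axis angle deg -> shift mm, turn deg in tool frame"""
    s=s or manip.read_state(); Rt=R.from_quat(s['orientation']); M=Rt.as_matrix()
    p=np.array(s['position'])+0.003*M[:,2]
    d=M.T@(np.array([x,y,zg])-p)*1000
    # target: z down, y along jaw
    best=None
    cands=[jaw,jaw+180] if jaw is not None else [np.degrees(np.arctan2(M[1,1],M[0,1]))]
    for j in cands:
        j=np.radians(j); yv=np.array([np.cos(j),np.sin(j),0]); zv=np.array([0,0,-1.]); xv=np.cross(yv,zv)
        rv=(Rt.inv()*R.from_matrix(np.c_[xv,yv,zv])).as_rotvec(degrees=True)
        q6=s['joint_pos'][5]
        if best is None or np.linalg.norm(rv)<np.linalg.norm(best): best=rv
    print('t',round(float(s['t']),2),'grasp',(p*1000).round(1).tolist(),'w',round(s['width']*1000,1),'F',np.round(s['contact_force'],2).tolist(),'q1,q6',np.round([s['joint_pos'][0],s['joint_pos'][5]],2),'jaw',round(float(np.degrees(np.arctan2(M[1,1],M[0,1]))),1))
    print('   shift',d.round(1).tolist(),'turn',best.round(1).tolist(),'rows>=',max(np.linalg.norm(d)/41.7,np.linalg.norm(best)/7.16).round(1))
E
python3 -c "
from h import *
plan(.396,.329,.11,62.8); plan(.396,.329,.03,62.8)"
```

```text
t 0.9 grasp [252.4, 599.0, 204.9] w 95.2 F [0.5, -0.91, 0.39] q1,q6 [ 1.09 -0.08] jaw 67.1
   shift [-237.1, -193.0, 94.9] turn [-0.0, -0.0, 4.3] rows>= 7.7
t 0.9 grasp [252.4, 599.0, 204.9] w 95.2 F [0.5, -0.91, 0.39] q1,q6 [ 1.09 -0.08] jaw 67.1
   shift [-237.1, -193.0, 174.9] turn [-0.0, -0.0, 4.3] rows>= 8.4
```

```bash
python3 -m handwheel '[[[95,-36,-30,15,0,0,1],[95,-76,-62,31,0,0,2],[95,-116,-94,47,0,0,3],[95,-156,-126,63,0,0,4],[95,-196,-158,79,0,0,4.3],[95,-226,-183,91,0,0,4.3],[95,-237,-193,95,0,0,4.3],[95,-237,-193,95,0,0,4.3],[95,-237,-193,95,0,0,4.3]]]' 40
python3 -c "
from h import *
plan(.396,.329,.03,62.8)
f=snap('top','a1.png'); snap('scene','a1s.png')"
```

```text
t: 1.65
position: [0.3964, 0.3246, 0.1106]
orientation: [0.237, 0.972, -0.002, -0.001]
contact_force: [0.4, -1.2, -0.0]
width: 0.0949
t 1.65 grasp [396.4, 324.6, 107.6] w 94.9 F [0.45, -1.18, -0.02] q1,q6 [ 0.58 -0.51] jaw 62.6
   shift [2.4, 4.1, 77.6] turn [-0.2, -0.0, -0.2] rows>= 1.9
```

View pics/a1.png

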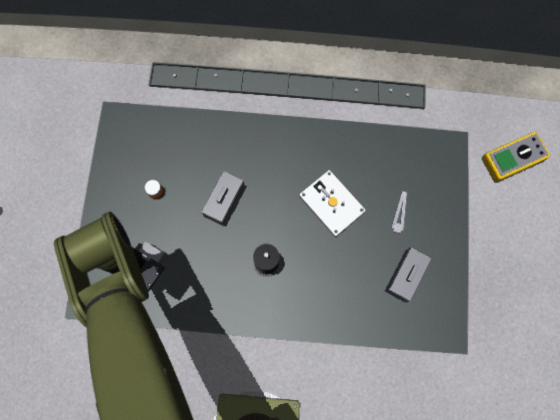

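View pics/a1s.png

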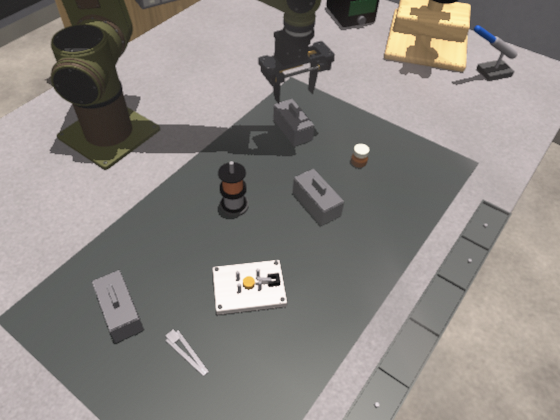

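Picture: the arm stands above box A (top ~(147,262), scene ~(293,120)), the jaws straddling it across its short side.

```bash
python3 -m handwheel '[[[95,2,4,20,-0.2,0,-0.2],[95,2,4,45,-0.2,0,-0.2],[95,2,4,65,-0.2,0,-0.2],[95,2,4,76,-0.2,0,-0.2],[95,2,4,77,-0.2,0,-0.2],[50,2,4,77,-0.2,0,-0.2],[50,2,4,77,-0.2,0,-0.2],[50,2,4,77,-0.2,0,-0.2],[50,2,4,77,-0.2,0,-0.2],[50,2,4,77,-0.2,0,-0.2],[50,2,4,77,-0.2,0,-0.2]]]' 40
python3 -c "
from h import *
plan(.396,.329,.06,62.8)"
```

```text
t: 2.67
position: [0.3962, 0.3325, 0.0363]
orientation: [0.234, 0.972, 0.001, 0.0]
contact_force: [-1.5, -3.4, 2.5]
width: 0.0605
t 2.67 grasp [396.2, 332.5, 33.3] w 60.5 F [-1.48, -3.35, 2.47] q1,q6 [ 0.59 -0.51] jaw 62.9
   shift [-1.4, -3.1, -26.7] turn [0.2, -0.0, 0.1] rows>= 0.6
```

```bash
python3 -m handwheel '[[[50,0,0,-5,0,0,0],[50,0,0,-15,0,0,0],[50,0,0,-25,0,0,0],[50,0,0,-28,0,0,0],[50,0,0,-28,0,0,0],[50,0,0,-28,0,0,0],[50,0,0,-28,0,0,0],[50,0,0,-28,0,0,0]]]' 40
python3 -c "
from h import *
plan(.396,.329,.03,62.8);s=manip.read_state();print(s['joint_efforts'],s['moment'])
f=snap('scene','a2.png')"
```

```text
t: 3.33
position: [0.3958, 0.3322, 0.0638]
orientation: [0.234, 0.972, 0.001, -0.0]
contact_force: [-0.5, 0.4, -3.5]
width: 0.0598
t 3.33 grasp [395.8, 332.2, 60.8] w 59.8 F [-0.49, 0.38, -3.5] q1,q6 [ 0.59 -0.51] jaw 62.9
   shift [-1.6, -2.8, 30.8] turn [0.1, -0.0, 0.1] rows>= 0.7
[-5.37042015e-04 -3.23044646e+01 -3.39169657e+01  5.07846696e-02
  5.61290863e-02  1.87261021e-04] [ 0.04728236 -0.0158819   0.01473555]
```

View pics/a2.png

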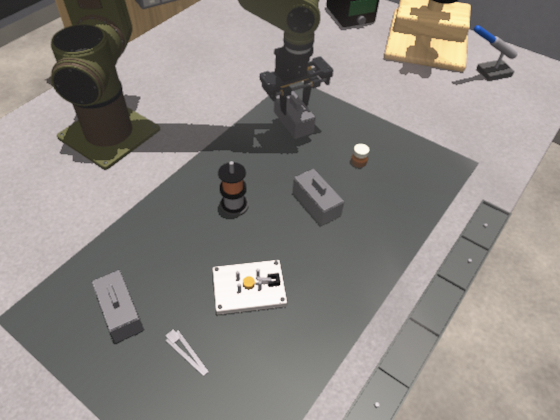

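Box A is held level (at ~(293,118)) and weighs ~3.3 N: a light one. Set it back down.

```bash
python3 -m handwheel '[[[50,0,0,8,0,0,0],[50,0,0,16,0,0,0],[50,0,0,22,0,0,0],[50,0,0,25,0,0,0],[50,0,0,26.5,0,0,0],[50,0,0,27.5,0,0,0],[50,0,0,27.5,0,0,0],[50,0,0,27.5,0,0,0],[70,0,0,27.5,0,0,0],[95,0,0,27.5,0,0,0],[95,0,0,27.5,0,0,0],[95,0,0,27.5,0,0,0],[95,0,0,15,0,0,0],[95,0,0,-20,0,0,0],[95,0,0,-55,0,0,0],[95,0,0,-80,0,0,0],[95,0,0,-80,0,0,0]]]' 40
python3 -c "
from h import *
plan(.601,.1413,.13,69.4);plan(.601,.1413,.03,69.4)"
```

```text
t: 4.8
position: [0.3995, 0.3345, 0.1521]
orientation: [0.234, 0.972, 0.006, 0.004]
contact_force: [0.1, 0.3, 1.5]
width: 0.0948
t 4.8 grasp [399.5, 334.6, 149.1] w 94.8 F [0.09, 0.28, 1.45] q1,q6 [ 0.59 -0.51] jaw 62.9
   shift [-267.3, -80.6, 19.6] turn [0.7, 0.4, -6.5] rows>= 6.7
t 4.8 grasp [399.5, 334.6, 149.1] w 94.8 F [0.09, 0.28, 1.45] q1,q6 [ 0.59 -0.51] jaw 62.9
   shift [-266.7, -82.0, 119.5] turn [0.7, 0.4, -6.5] rows>= 7.3
```

```bash
python3 -m handwheel '[[[95,-20,-6,2,0,0,0],[95,-60,-18,6,0,0,-1],[95,-100,-30,9,0.3,0.2,-2],[95,-140,-42,12,0.7,0.4,-3],[95,-180,-54,15,0.7,0.4,-5],[95,-220,-66,19,0.7,0.4,-6.5],[95,-250,-75,20,0.7,0.4,-6.5],[95,-265,-80,20,0.7,0.4,-6.5],[95,-267,-81,20,0.7,0.4,-6.5],[95,-267,-81,20,0.7,0.4,-6.5],[95,-267,-81,40,0.7,0.4,-6.5],[95,-267,-81.5,70,0.7,0.4,-6.5],[95,-267,-82,100,0.7,0.4,-6.5],[95,-267,-82,116,0.7,0.4,-6.5],[95,-267,-82,118,0.7,0.4,-6.5],[95,-267,-82,118,0.7,0.4,-6.5]]]' 40
python3 -c "
from h import *
plan(.601,.1413,.03,69.4);snap('scene','b1.png')"
```

```text
t: 6.13
position: [0.5992, 0.1424, 0.0336]
orientation: [0.178, 0.984, 0.0, -0.002]
contact_force: [0.6, -0.1, 0.1]
width: 0.095
t 6.13 grasp [599.2, 142.4, 30.6] w 95.0 F [0.62, -0.13, 0.05] q1,q6 [ 0.15 -1.07] jaw 69.5
   shift [-2.1, -0.4, 0.5] turn [-0.0, -0.2, 0.1] rows>= 0.1
```

View pics/b1.png

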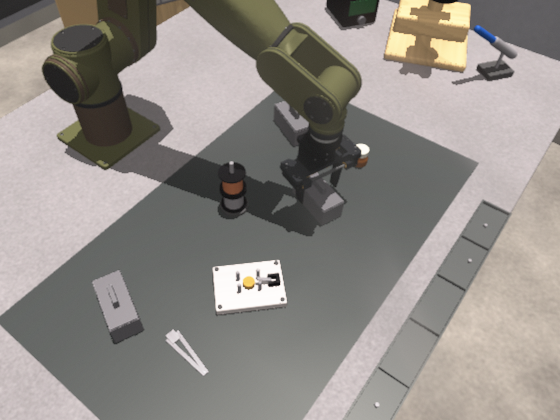

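The gripper straddles box B (~(322,200)), box A is back at (292,120), jar at (361,155) untouched.

```bash
python3 -m handwheel '[[[50,0,0,0,0,0,0],[50,0,0,0,0,0,0],[50,0,0,0,0,0,0],[50,0,0,0,0,0,0],[50,0,0,0,0,0,0],[50,0,0,0,0,0,0],[50,0,0,0,0,0,0],[50,0,0,-5,0,0,0],[50,0,0,-15,0,0,0],[50,0,0,-25,0,0,0],[50,0,0,-28,0,0,0],[50,0,0,-28,0,0,0],[50,0,0,-28,0,0,0],[50,0,0,-28,0,0,0],[50,0,0,-28,0,0,0]]]' 40
python3 -c "
from h import *
plan(.601,.1413,.03,69.4)"
```

```text
t: 7.43
position: [0.6002, 0.1422, 0.0626]
orientation: [0.178, 0.984, 0.0, -0.001]
contact_force: [0.1, 0.1, -7.9]
width: 0.0593
t 7.43 grasp [600.2, 142.2, 59.6] w 59.3 F [0.11, 0.13, -7.91] q1,q6 [ 0.15 -1.07] jaw 69.5
   shift [-1.1, -0.6, 29.6] turn [0.0, -0.1, 0.1] rows>= 0.7
```

```bash
python3 -m handwheel '[[[50,0,0,8,0,0,0],[50,0,0,16,0,0,0],[50,0,0,22,0,0,0],[50,0,0,25,0,0,0],[50,0,0,27,0,0,0],[50,0,0,28.5,0,0,0],[50,0,0,28.5,0,0,0],[50,0,0,28.5,0,0,0],[50,0,0,28.5,0,0,0]]]' 40
python3 -c "
from h import *
plan(.601,.1413,.03,69.4)"
```

```text
t: 8.18
position: [0.5996, 0.1422, 0.0357]
orientation: [0.178, 0.984, -0.0, -0.002]
contact_force: [-6.8, -1.4, 4.0]
width: 0.0596
t 8.18 grasp [599.6, 142.2, 32.7] w 59.6 F [-6.85, -1.37, 4.0] q1,q6 [ 0.15 -1.07] jaw 69.5
   shift [-1.6, -0.3, 2.7] turn [-0.0, -0.2, 0.1] rows>= 0.1
```

```bash
python3 -m handwheel '[[[75,0,0,-2,0,0,0],[95,0,0,-2,0,0,0],[95,0,0,-2,0,0,0],[95,0,0,-2,0,0,0],[95,0,0,-25,0,0,0],[95,0,0,-42,0,0,0],[95,0,0,-45,0,0,0],[95,0,0,-45,0,0,0],[95,0,0,-45,0,0,0]]]' 15
python3 -c "
from h import *
plan(.601,.141,.0775,69.4);f=snap('scene','b2.png');print(boxfit(f,(318,194)))"
```

```text
t: 8.93
position: [0.5997, 0.1421, 0.0803]
orientation: [0.178, 0.984, -0.0, -0.002]
contact_force: [-0.4, -0.6, -0.5]
width: 0.0949
t 8.93 grasp [599.7, 142.1, 77.3] w 94.9 F [-0.44, -0.59, -0.54] q1,q6 [ 0.15 -1.07] jaw 69.5
   shift [-1.6, -0.6, -0.2] turn [-0.0, -0.2, 0.1] rows>= 0.0
{'c': (601.1109008789062, 140.16619873046875), 'size': (62.7396125793457, 125.79305267333984), 'ang': -20.3094482421875, 'n': 815, 'z': 0.056788771125690585, 'bar': array([601.4, 137.8,  76.3])}
```

View pics/b2.png

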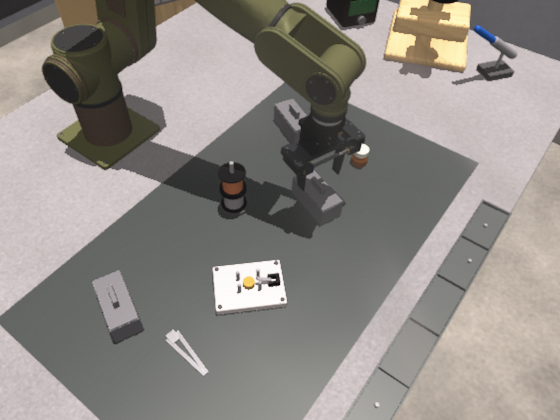

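Fingers stand beside box B's lid bar (~(318,187)), box flat on the bench. Close on the bar.

```bash
python3 -m handwheel '[[[0,0,0,0,0,0,0],[0,0,0,0,0,0,0],[0,0,0,0,0,0,0],[0,0,0,0,0,0,0],[0,0,0,0,0,0,0],[0,0,0,0,0,0,0],[0,0,0,0,0,0,0],[0,0,0,0,0,0,0],[0,0,0,0,0,0,0],[0,0,0,0,0,0,0],[0,0,0,0,0,0,0]]]' 15
python3 -c "
from h import *
plan(.601,.141,.0775,69.4)"
```

```text
t: 9.9
position: [0.5992, 0.142, 0.0796]
orientation: [0.178, 0.984, -0.0, -0.002]
contact_force: [0.6, 0.2, -0.3]
width: 0.027
t 9.9 grasp [599.1, 142.0, 76.6] w 27.0 F [0.57, 0.18, -0.31] q1,q6 [ 0.15 -1.07] jaw 69.5
   shift [-2.1, -0.3, -0.9] turn [-0.1, -0.3, 0.1] rows>= 0.1
```

```bash
python3 -m handwheel '[[[0,0,0,0,0,0,0],[0,0,0,0,0,0,0],[0,0,0,0,0,0,0],[0,0,0,0,0,0,0],[0,0,0,0,0,0,0],[0,0,0,-4,0,0,0],[0,0,0,-10,0,0,0],[0,0,0,-30,0,0,0],[0,0,0,-50,0,0,0],[0,0,0,-55,0,0,0],[0,0,0,-55,0,0,0]]]' 15
python3 -c "
from h import *
plan(.44,.16,.0775,69.4);plan(.44,.16,.0295,69.4);f=snap('scene','b3.png')"
```

```text
t: 10.82
position: [0.6012, 0.1423, 0.1376]
orientation: [0.178, 0.984, 0.001, 0.0]
contact_force: [1.0, -0.4, -0.9]
width: 0.0005
t 10.82 grasp [601.2, 142.3, 134.6] w 0.5 F [0.98, -0.36, -0.89] q1,q6 [ 0.15 -1.07] jaw 69.5
   shift [157.2, -39.8, 57.1] turn [0.1, 0.0, 0.1] rows>= 4.1
t 10.82 grasp [601.2, 142.3, 134.6] w 0.5 F [0.98, -0.36, -0.89] q1,q6 [ 0.15 -1.07] jaw 69.5
   shift [157.2, -39.9, 105.1] turn [0.1, 0.0, 0.1] rows>= 4.6
```

View pics/b3.png

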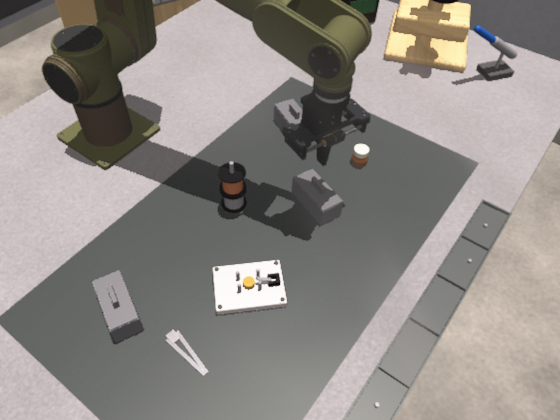

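```bash
python3 - <<'E'
from h import *
f=manip.grab_frame('scene'); print(boxfit(f,(318,194)))
a=f['color'][130:240,260:400,::-1]; cv2.imwrite('pics/z3.png',cv2.resize(a,None,fx=5.5,fy=5.4,interpolation=2))
E
```

```text
{'c': (600.819580078125, 140.1709442138672), 'size': (62.866336822509766, 127.33177185058594), 'ang': -21.437538146972656, 'n': 966, 'z': 0.056878425207720296, 'bar': array([601.3, 138.7,  76.6])}
```

View pics/z3.png

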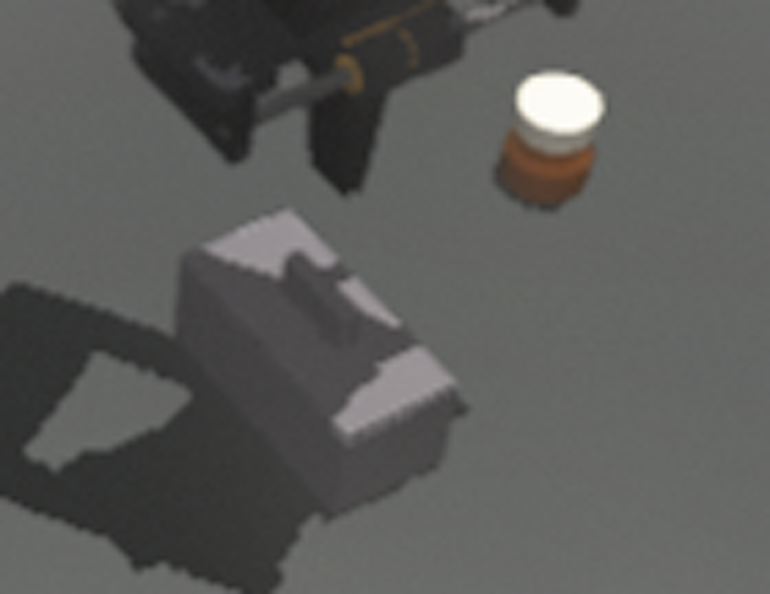

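```bash
python3 -c "
from h import *
plan(.601,.1405,.0765,69.4)"
python3 -m handwheel '[[[32,0,0,0,0,0,0],[32,0,0,0,0,0,0],[32,0,0,0,0,0,0],[32,0,0,0,0,0,0],[32,0,0,0,0,0,0],[32,0,2,15,0,0,0],[32,0,2,40,0,0,0],[32,0,2,55,0,0,0],[32,0,2,58,0,0,0],[32,0,2,58,0,0,0],[32,0,2,58,0,0,0],[0,0,2,58,0,0,0],[0,0,2,58,0,0,0],[0,0,2,58,0,0,0],[0,0,2,58,0,0,0],[0,0,2,58,0,0,0],[0,0,2,58,0,0,0],[0,0,2,58,0,0,0]]]' 20
python3 -c "
from h import *
plan(.601,.1405,.0765,69.4)"
```

```text
t 10.92 grasp [599.2, 142.0, 131.3] w 0.7 F [-0.23, 0.02, -0.75] q1,q6 [ 0.15 -1.07] jaw 69.5
   shift [-2.4, -0.7, 54.8] turn [-0.1, -0.3, 0.1] rows>= 1.3
t: 12.42
position: [0.5997, 0.1439, 0.0764]
orientation: [0.178, 0.984, -0.0, -0.002]
contact_force: [0.2, -0.7, 0.5]
width: 0.0004
t 12.42 grasp [599.7, 143.9, 73.4] w 0.4 F [0.23, -0.72, 0.5] q1,q6 [ 0.15 -1.07] jaw 69.5
   shift [-2.4, -2.7, -3.1] turn [-0.1, -0.3, 0.1] rows>= 0.1
```

```bash
python3 - <<'E'
from h import *
f=manip.grab_frame('scene'); g=manip.grab_frame('top')
a=f['color'][130:240,260:400,::-1]; cv2.imwrite('pics/z4.png',cv2.resize(a,None,fx=5.5,fy=5.4,interpolation=2))
cv2.imwrite('pics/z4t.png',cv2.resize(g['color'][130:300,120:340,::-1],None,fx=3.5,fy=3.5,interpolation=2))
E
```

```text
(no output)
```

View pics/z4.png

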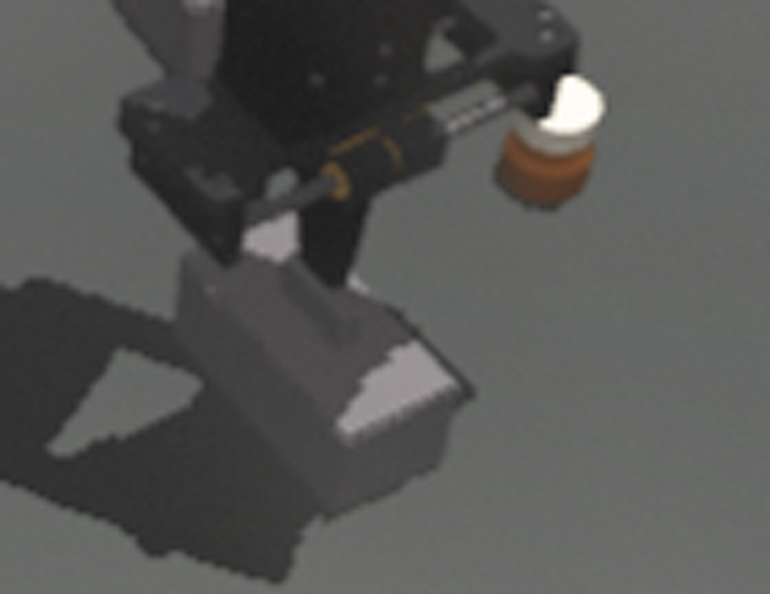

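View pics/z4t.png

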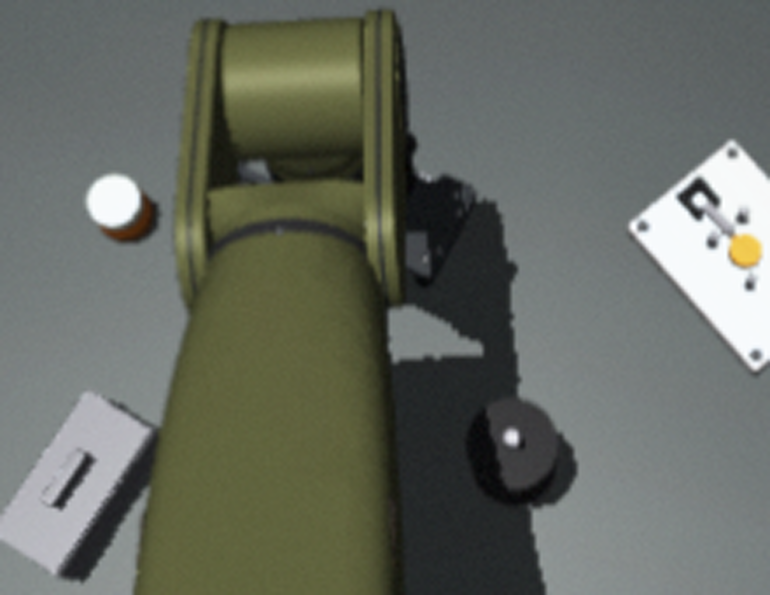

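```bash
python3 - <<'E'
from h import *
f=manip.grab_frame('scene')
for u,v in [(319,178),(319,180),(320,181),(320,182),(320,183),(321,181),(318,180),(320,176),(320,172),(317,186),(322,191)]:
    z=f['z_map'][v,u]; print((u,v),f['color'][v,u],((rays(f,[(u,v)])*z)@Rm(f).T+f['position'])[0].round(4))
s=manip.read_state();print(s['position'],project(f,np.array(s['position'])+[0,0,-.022]),project(f,[.601,.141,.078]))
E
```

```text
(319, 178) [36 36 36] [0.6041 0.1331 0.1018]
(319, 180) [37 38 36] [0.602  0.1384 0.0891]
(320, 181) [38 38 37] [0.606  0.1366 0.0899]
(320, 182) [40 39 39] [0.6075 0.1343 0.0894]
(320, 183) [57 56 57] [0.6066 0.1368 0.0831]
(321, 181) [38 38 37] [0.6081 0.1375 0.0905]
(318, 180) [39 38 38] [0.5997 0.1379 0.088 ]
(320, 176) [36 36 36] [0.606  0.133  0.1099]
(320, 172) [35 34 33] [0.6059 0.1303 0.1254]
(317, 186) [66 64 65] [0.6011 0.1343 0.0712]
(322, 191) [70 68 69] [0.6189 0.129  0.0703]
[0.5996154  0.14387461 0.0762757 ] [[318.02939563 188.06557756]] [[318.78665705 182.3710586 ]]
```

```bash
python3 -m handwheel '[[[0,0,-2,-30,0,0,0],[0,0,-2,-60,0,0,0],[0,0,-2,-70,0,0,0],[0,0,-2,-70,0,0,0],[0,0,-2,-70,0,0,0],[0,0,-2,-70,0,0,0]]]' 20
cat > tip.py <<'E'
from h import *
import sys
f=manip.grab_frame('scene'); s=manip.read_state(); p=np.array(s['position'])
P=cloud(f); m=(np.hypot(*(P[:,:2]-p[:2]).T)<.09)&(P[:,2]>p[2]-.04)
Q=P[m]; M=R.from_quat(s['orientation']).as_matrix(); L=(Q-p)@M*1000
print('tcp',p.round(4),'w',s['width'])
for y0 in range(-65,70,10):
    k=(L[:,1]>=y0)&(L[:,1]<y0+10)&(abs(L[:,0])<25)
    if k.sum()>3: print(y0,k.sum(),'max z ahead',np.sort(L[k,2])[-4:].round(1))
u,v=project(f,p)[0].astype(int)
a=f['color'][max(0,v-60):v+50,u-70:u+70,::-1]; cv2.imwrite('pics/'+sys.argv[1],cv2.resize(a,None,fx=5.5,fy=5.4,interpolation=2)); print(u,v)
E
python3 tip.py tip1.png
python3 -m handwheel '[[[32,0,0,0,0,0,0],[32,0,0,0,0,0,0],[32,0,0,0,0,0,0],[32,0,0,0,0,0,0],[32,0,0,0,0,0,0],[32,0,0,0,0,0,0]]]' 20
python3 tip.py tip2.png
```

```text
t: 13.07
position: [0.5982, 0.1418, 0.1442]
orientation: [0.178, 0.984, -0.001, -0.004]
contact_force: [0.3, -0.2, 0.1]
width: 0.0005
tcp [0.5979 0.1418 0.1438] w 0.00032286359157157206
-65 705 max z ahead [-122.7 -119.3 -104.  -103.3]
-55 678 max z ahead [-103.5 -102.9 -102.8 -102.5]
-45 293 max z ahead [-103.4 -103.1 -102.7 -102.1]
-35 420 max z ahead [-101.2  -96.6  -92.1  -85.6]
-25 219 max z ahead [-84.3 -83.6 -82.6 -81.6]
-15 310 max z ahead [-13.9 -13.8 -13.5 -13.5]
-5 230 max z ahead [-9.9 -9.4 -8.9 -8.1]
5 195 max z ahead [-39.2 -33.  -28.8 -18.3]
15 159 max z ahead [-110.3 -109.8 -109.1 -108.8]
25 168 max z ahead [-120.8 -120.5 -111.9 -103.3]
35 180 max z ahead [-114.1 -114.  -104.2 -103.7]
45 190 max z ahead [-111.4 -103.3 -102.9 -101.5]
55 163 max z ahead [-103.5 -103.  -102.2 -100.6]
65 134 max z ahead [-88.7 -88.5 -87.7 -87.5]
320 161
t: 13.62
position: [0.598, 0.1418, 0.1438]
orientation: [0.178, 0.984, -0.001, -0.004]
contact_force: [0.2, 0.1, -0.3]
width: 0.0307
tcp [0.598  0.1418 0.1439] w 0.031372825499515256
-65 695 max z ahead [-103.1 -102.8 -100.3 -100.1]
-55 680 max z ahead [-103.  -102.9 -102.6 -101.3]
-45 339 max z ahead [-88.2 -87.9 -87.8 -85.7]
-35 469 max z ahead [-37.7 -37.1 -32.1 -29.6]
-25 286 max z ahead [-8.8 -8.6 -8.5 -7.3]
-15 177 max z ahead [-112.9 -108.3 -103.5 -103.3]
-5 161 max z ahead [-112.7 -111.4 -103.1 -102.9]
5 225 max z ahead [-12.8 -11.5  -9.8  -9.8]
15 312 max z ahead [-10.7  -8.3  -8.2  -8.2]
25 169 max z ahead [-108.   -75.1  -61.   -52. ]
35 181 max z ahead [-109.5 -108.7 -108.4 -106.5]
45 192 max z ahead [-103.3 -102.4 -102.1 -101.6]
55 169 max z ahead [-101.2 -101.   -99.5  -99.4]
65 125 max z ahead [-89.  -87.4 -86.6 -86.4]
320 161
```

View pics/tip1.png

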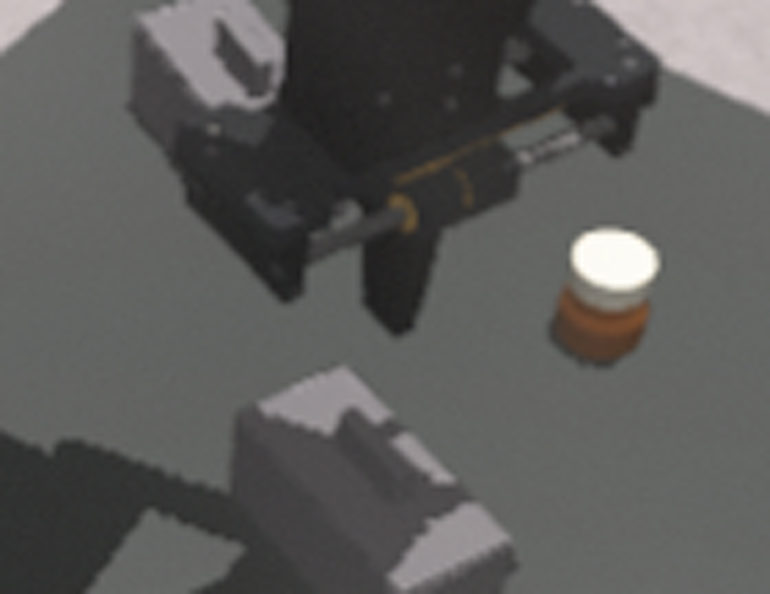

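View pics/tip2.png

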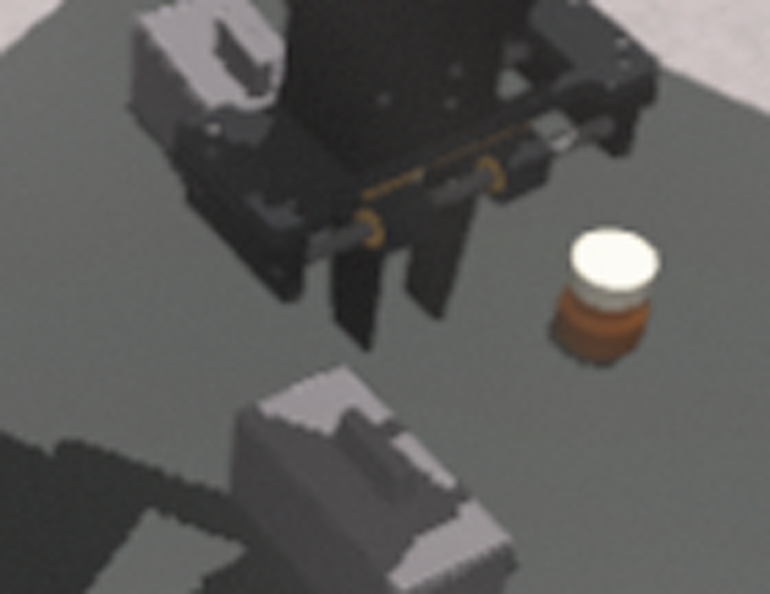

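```bash
python3 - <<'E'
from h import *
g=manip.grab_frame('scene')
a=cv2.imread('pics/a1s.png')[40:150,230:370]; cv2.imwrite('pics/z5.png',cv2.resize(a,None,fx=5.5,fy=5.4,interpolation=2))
p=np.array([.3964,.3246,.1106]);M=R.from_quat([0.237, 0.972, -0.002, -0.001]).as_matrix()
for off in (22,-9):
  for y in (-48,48): print(off,y,((project(g,p+M@np.array([0,y,off])/1000)-[230,40])*[5.5,5.4]).round(0))
E
```

```text
22 -48 [[260. 380.]]
22 48 [[434. 329.]]
-9 -48 [[262. 329.]]
-9 48 [[439. 278.]]
```

View pics/z5.png

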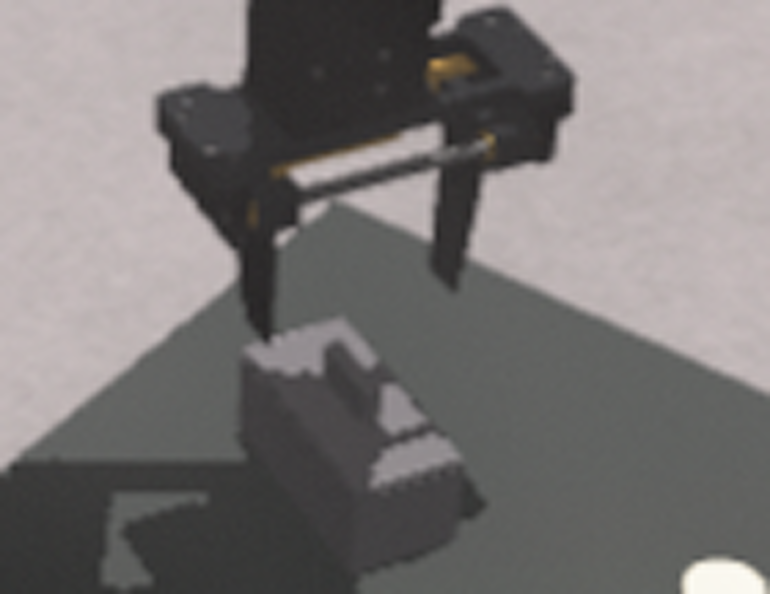

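```bash
python3 - <<'E'
from h import *
f=manip.grab_frame('scene'); s=manip.read_state(); p=np.array(s['position'])
P=cloud(f); m=(np.hypot(*(P[:,:2]-p[:2]).T)<.06)&(P[:,2]>p[2]-.0)&(P[:,2]<p[2]+.05)
M=R.from_quat(s['orientation']).as_matrix(); L=(P[m]-p)@M*1000
for a,b in [(-12,0),(-20,-12),(-30,-20),(-40,-30),(-50,-40)]:
    k=(L[:,2]>a)&(L[:,2]<=b); q=L[k]
    for nm,c in (('L',q[:,1]<-5),('R',q[:,1]>=-5)):
        w=q[c]
        if len(w)>4: print((a,b),nm,len(w),'x',np.percentile(w[:,0],[5,25,50,75,95]).round(1),'y',np.percentile(w[:,1],[5,25,50,75,95]).round(1))
E
```

```text
(-12, 0) L 9 x [-9.8 -8.7 -2.   5.2  9.4] y [-21.3 -20.8 -20.3 -18.6 -18.5]
(-12, 0) R 10 x [-10.3  -7.   -3.    3.5   9.7] y [14.7 15.3 16.2 16.8 17.8]
(-20, -12) L 13 x [-10.5  -7.5  -2.2   4.7   9.3] y [-22.2 -21.6 -21.2 -20.1 -19.7]
(-20, -12) R 25 x [-9.6 -8.2 -1.8  3.1 11.3] y [14.4 14.8 15.9 17.4 20.1]
(-30, -20) L 27 x [-10.7  -9.5  -3.6   6.1  11.7] y [-25.1 -23.9 -23.4 -23.  -17.9]
(-30, -20) R 28 x [-9.7 -8.6 -1.7  5.5 11.2] y [14.2 15.  16.1 17.2 20.9]
(-40, -30) L 30 x [-11.3  -9.3  -4.4   4.5  12. ] y [-26.1 -25.4 -24.8 -24.  -19.7]
(-40, -30) R 29 x [-11.4  -9.6  -4.6   2.9   7.2] y [13.7 15.1 16.1 17.6 21.6]
(-50, -40) L 28 x [-10.8  -9.8  -3.9   4.3  10.8] y [-26.9 -26.5 -25.7 -23.7 -19.4]
(-50, -40) R 23 x [-10.9  -9.6  -8.6  -4.3   2.9] y [14.  14.6 16.4 18.6 23.5]
```

```bash
sed -i 's/def plan(x,y,zg/def plan(x,y,zt/; s/+0.003\*M\[:,2\]/-0.0075*M[:,2]/; s/,zg\])-p/,zt])-p/' h.py; sed -i "s/'grasp'/'tip'/" h.py; python3 -c "
from h import *
plan(.601,.1405,.060,69.4)"
```

```text
t 13.77 tip [598.1, 141.8, 151.4] w 32.1 F [-0.08, -0.17, 0.13] q1,q6 [ 0.15 -1.07] jaw 69.5
   shift [-3.9, 0.1, 91.4] turn [-0.2, -0.4, 0.1] rows>= 2.2
```

```bash
python3 -m handwheel '[[[32,-3,0,20,0,-0.4,0],[32,-3,0,50,0,-0.4,0],[32,-3.5,0,75,0,-0.4,0],[32,-3.5,0,88,0,-0.4,0],[32,-3.5,0,91,0,-0.4,0],[32,-3.5,0,91,0,-0.4,0],[32,-3.5,0,91,0,-0.4,0],[5,-3.5,0,91,0,-0.4,0],[5,-3.5,0,91,0,-0.4,0],[5,-3.5,0,91,0,-0.4,0],[5,-3.5,0,91,0,-0.4,0],[5,-3.5,0,91,0,-0.4,0],[5,-3.5,0,91,0,-0.4,0],[5,-3.5,0,91,0,-0.4,0]]]' 20
python3 -c "
from h import *
plan(.601,.1405,.12,69.4)"
```

```text
t: 14.93
position: [0.601, 0.1407, 0.0538]
orientation: [0.178, 0.984, -0.001, -0.0]
contact_force: [-0.3, 0.5, 4.0]
width: 0.0096
t 14.93 tip [601.1, 140.7, 61.3] w 9.6 F [-0.31, 0.51, 4.01] q1,q6 [ 0.14 -1.07] jaw 69.5
   shift [-0.0, -0.3, -58.7] turn [-0.1, 0.0, 0.1] rows>= 1.4
```

```bash
python3 -m handwheel '[[[5,0,0,-3,0,0,0],[5,0,0,-8,0,0,0],[5,0,0,-20,0,0,0],[5,0,0,-45,0,0,0],[5,0,0,-55,0,0,0],[5,0,0,-55,0,0,0]]]' 20
python3 -c "
from h import *
plan(.44,.16,.0775,69.4);plan(.44,.16,.0115,69.4);f=snap('scene','b4.png')"
```

```text
t: 15.43
position: [0.6037, 0.1412, 0.1132]
orientation: [0.178, 0.984, -0.0, 0.003]
contact_force: [0.5, -0.2, -0.6]
width: 0.01
t 15.43 tip [603.7, 141.2, 120.7] w 10.0 F [0.52, -0.19, -0.59] q1,q6 [ 0.14 -1.07] jaw 69.5
   shift [160.2, -39.7, 42.1] turn [0.1, 0.4, 0.1] rows>= 4.1
t 15.43 tip [603.7, 141.2, 120.7] w 10.0 F [0.52, -0.19, -0.59] q1,q6 [ 0.14 -1.07] jaw 69.5
   shift [160.6, -39.7, 108.1] turn [0.1, 0.4, 0.1] rows>= 4.7
```

View pics/b4.png

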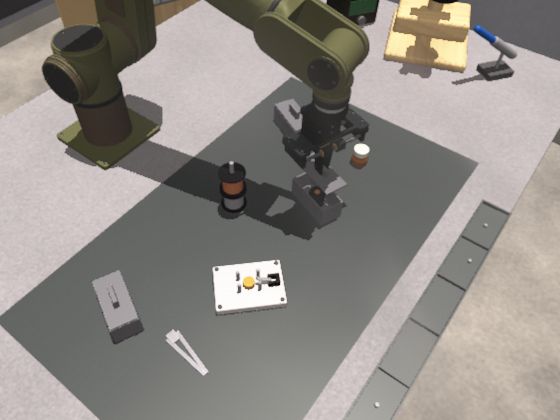

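The lid hangs from the gripper above box B (at ~(325,180)), the choke is visible in the open box at ~(318,195).

```bash
python3 -m handwheel '[[[5,20,-5,2,0,0.4,0],[5,60,-15,5,0,0.4,0],[5,100,-25,10,0,0.4,0],[5,135,-34,20,0,0.4,0],[5,155,-39,42,0,0.4,0],[5,160,-39.7,65,0,0.4,0],[5,160.5,-39.7,85,0,0.4,0],[5,160.5,-39.7,98,0,0.4,0],[5,160.5,-39.7,103,0,0.4,0],[5,160.5,-39.7,105,0,0.4,0],[5,160.5,-39.7,106,0,0.4,0],[5,160.5,-39.7,106,0,0.4,0],[5,160.5,-39.7,106,0,0.4,0]]]' 20
python3 -c "
from h import *
plan(.44,.16,.0133,69.4);f=snap('scene','b5.png')"
```

```text
t: 16.57
position: [0.4374, 0.1595, 0.0052]
orientation: [0.178, 0.984, -0.001, -0.004]
contact_force: [-7.1, -1.6, 11.1]
width: 0.01
t 16.57 tip [437.5, 159.5, 12.7] w 10.0 F [-7.13, -1.57, 11.08] q1,q6 [ 0.23 -0.98] jaw 69.5
   shift [-2.2, 1.3, -0.6] turn [-0.2, -0.4, 0.1] rows>= 0.1
```

View pics/b5.png

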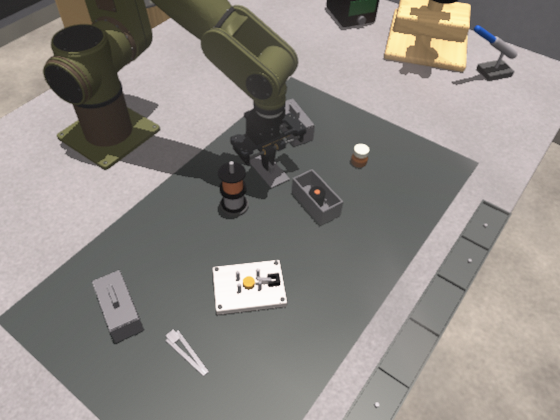

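```bash
python3 -m handwheel '[[[25,0,0,-0.5,0,0,0],[35,0,0,-1,0,0,0],[35,0,0,-1,0,0,0],[35,0,0,-1,0,0,0],[35,0,0,-1,0,0,0],[35,0,0,-15,0,0,0],[35,0,0,-45,0,0,0],[50,0,0,-80,0,0,0],[66,0,0,-110,0,0,0],[66,0,0,-120,0,0,0],[66,0,0,-120,0,0,0]]]' 20
python3 - <<'E'
from h import *
f=snap('scene','b6.png')
P=cloud(f); c=np.array([.6008,.1402])
m=(np.hypot(*(P[:,:2]-c).T)<.09)&(P[:,2]>.047)&(P[:,2]<.058)
print('box rim',cv2.minAreaRect((P[m][:,:2]*1000).astype(np.float32)),np.median(P[m][:,2]))
m=(np.hypot(*(P[:,:2]-c).T)<.03)&(P[:,2]>.036)
print('choke top',np.median(P[m][:,2]),m.sum(),(P[m].max(0)+P[m].min(0))/2)
l=(np.hypot(*(P[:,:2]-[.4375,.1595]).T)<.08)&(P[:,2]>.004)&(P[:,2]<.014)
print('lid',np.median(P[l][:,2]),cv2.minAreaRect((P[l][:,:2]*1000).astype(np.float32)))
plan(.601,.1405,.11,-20.7);plan(.601,.1405,.02,-20.7)
E
```

```text
t: 17.53
position: [0.4407, 0.1601, 0.1287]
orientation: [0.178, 0.984, 0.001, -0.0]
contact_force: [0.0, -0.6, -1.3]
width: 0.0566
box rim ((600.1038818359375, 141.14320373535156), (63.75592803955078, 129.18922424316406), 70.07372283935547) 0.05167154245499611
choke top 0.045139770102987864 253 [0.60261492 0.14003917 0.04618345]
lid 0.008831909922156211 ((438.3913879394531, 162.62222290039062), (148.93719482421875, 152.48861694335938), 37.99620819091797)
t 17.58 tip [439.1, 159.7, 133.5] w 60.0 F [-0.5, 0.14, -2.12] q1,q6 [ 0.23 -0.98] jaw 69.5
   shift [-158.5, 38.6, 22.7] turn [0.1, -0.3, -89.8] rows>= 12.5
t 17.58 tip [439.1, 159.7, 133.5] w 60.0 F [-0.5, 0.14, -2.12] q1,q6 [ 0.23 -0.98] jaw 69.5
   shift [-158.9, 38.7, 112.7] turn [0.1, -0.3, -89.8] rows>= 12.5
```

View pics/b6.png

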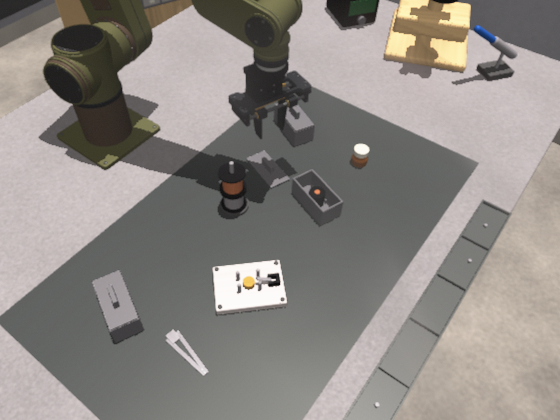

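Lid lies flat, bar up at ~(268,168); box B open at (318,195) with the black case in the middle; others untouched.

```bash
python3 -m handwheel '[[[66,-15,4,2,0,0,7],[66,-40,10,4,0,0,14],[66,-70,17,8,0,0,21],[66,-95,23,12,0,0,28],[66,-120,29,15,0,0,35],[66,-140,34,18,0,0,42],[66,-150,37,20,0,0,49],[66,-157,38.5,22,0,0,56],[66,-158.5,38.6,22.7,0,0,63],[66,-158.5,38.6,22.7,0,0,70],[66,-158.5,38.6,22.7,0,0,77],[66,-158.5,38.6,22.7,0,0,84],[66,-158.5,38.6,22.7,0,0,89.8],[66,-158.5,38.6,22.7,0,0,89.8],[66,-158.5,38.6,22.7,0,0,89.8],[66,-158.5,38.6,22.7,0,0,89.8]]]' 20
python3 - <<'E'
from h import *
f=snap('scene','c1.png');
plan(.601,.1405,.11,-20.3);plan(.601,.1405,.011,-20.3)
E
```

```text
t: 18.92
position: [0.5999, 0.1403, 0.1006]
orientation: [0.82, 0.573, -0.003, -0.002]
contact_force: [0.7, 1.3, 0.1]
width: 0.066
t 18.97 tip [600.2, 140.4, 108.6] w 65.7 F [-0.57, -0.44, 0.74] q1,q6 [0.14 0.49] jaw -20.2
   shift [0.4, 0.7, -1.4] turn [-0.4, 0.1, 0.1] rows>= 0.1
t 18.97 tip [600.2, 140.4, 108.6] w 65.7 F [-0.57, -0.44, 0.74] q1,q6 [0.14 0.49] jaw -20.2
   shift [0.6, 1.3, 97.6] turn [-0.4, 0.1, 0.1] rows>= 2.3
```

View pics/c1.png

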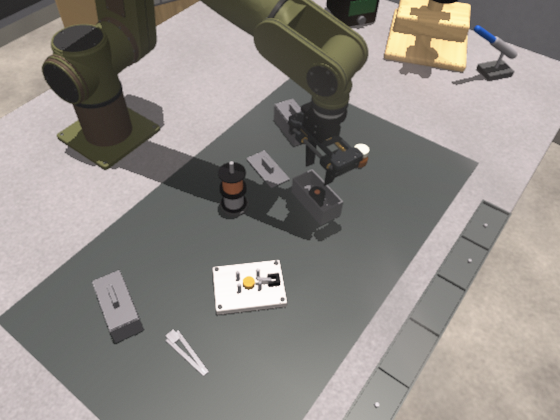

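The jaws are above box B, aligned along its long side. Descend and grip.

```bash
python3 -m handwheel '[[[66,0.5,1,20,-0.3,0,0],[66,0.5,1,45,-0.3,0,0],[66,0.5,1,65,-0.3,0,0],[66,0.5,1.2,82,-0.3,0,0],[66,0.5,1.3,92,-0.3,0,0],[66,0.5,1.3,96,-0.3,0,0],[66,0.5,1.3,97,-0.3,0,0],[66,0.5,1.3,97,-0.3,0,0],[66,0.5,1.3,97,-0.3,0,0]]]' 25
python3 - <<'E'
from h import *
plan(.601,.1405,.011,-20.3)
E
```

```text
t: 19.72
position: [0.602, 0.1406, 0.0055]
orientation: [0.82, 0.572, -0.0, 0.001]
contact_force: [0.4, 0.4, 0.7]
width: 0.0657
t 19.72 tip [602.0, 140.6, 13.0] w 65.7 F [0.36, 0.4, 0.66] q1,q6 [0.14 0.5 ] jaw -20.2
   shift [-0.4, -0.9, 2.0] turn [0.0, 0.1, 0.1] rows>= 0.1
```

```bash
python3 -m handwheel '[[[50,0,0,1,0,0,0],[35,0,0,1,0,0,0],[35,0,0,1,0,0,0],[35,0,0,1,0,0,0],[35,0,0,1,0,0,0],[35,0,0,1,0,0,0],[35,0,0,1,0,0,0],[35,0,0,1,0,0,0],[35,0,0,1,0,0,0]]]' 25
python3 - <<'E'
from h import *
plan(.601,.1405,.011,-20.3)
E
```

```text
t: 20.47
position: [0.6016, 0.1408, 0.0048]
orientation: [0.82, 0.572, -0.001, 0.0]
contact_force: [-3.6, 0.1, 6.4]
width: 0.0399
t 20.47 tip [601.6, 140.8, 12.3] w 39.9 F [-3.6, 0.06, 6.37] q1,q6 [0.14 0.5 ] jaw -20.2
   shift [-0.5, -0.5, 1.3] turn [-0.0, 0.1, 0.1] rows>= 0.0
```

```bash
python3 -m handwheel '[[[35,0,0,-3,0,0,0],[35,0,0,-10,0,0,0],[35,0,0,-30,0,0,0],[35,0,0,-60,0,0,0],[35,0,0,-90,0,0,0],[35,0,0,-110,0,0,0],[35,0,0,-115,0,0,0],[35,0,0,-115,0,0,0],[35,0,0,-115,0,0,0]]]' 25
python3 - <<'E'
from h import *
f=snap('scene','c2.png')
plan(.619,-.1505,.09,-45)
E
```

```text
t: 21.22
position: [0.6008, 0.1407, 0.1182]
orientation: [0.82, 0.572, -0.002, -0.0]
contact_force: [-0.9, 0.1, -4.9]
width: 0.0396
t 21.27 tip [600.2, 140.6, 124.7] w 39.4 F [-0.78, -0.87, -5.7] q1,q6 [0.14 0.5 ] jaw -20.2
   shift [-266.7, 118.1, 35.2] turn [-0.2, 0.2, 24.8] rows>= 7.0
```

View pics/c2.png

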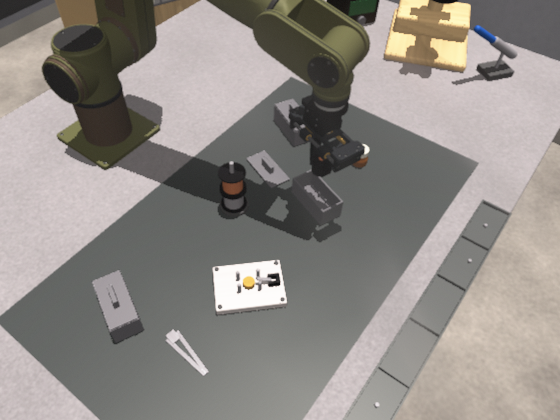

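Choke in hand above the now empty box (5 N felt). Move over the nest.

```bash
python3 -m handwheel '[[[35,-15,6,1,0,0,1],[35,-45,20,3,0,0,4],[35,-80,35,6,0,0,8],[35,-115,51,10,0,0,12],[35,-150,66,15,0,0,16],[35,-185,82,20,0,0,20],[35,-215,95,24,-0.2,0.2,24],[35,-240,106,28,-0.2,0.2,24.8],[35,-257,114,32,-0.2,0.2,24.8],[35,-265,117,34,-0.2,0.2,24.8],[35,-266.5,118,35,-0.2,0.2,24.8],[35,-266.5,118,35,-0.2,0.2,24.8],[35,-266.5,118,35,-0.2,0.2,24.8],[35,-266.5,118,35,-0.2,0.2,24.8]]]' 25
python3 - <<'E'
from h import *
f=snap('scene','d1.png');g=snap('top','d1t.png')
cv2.imwrite('pics/d1z.png',cv2.resize(f['color'][200:320,180:330,::-1],None,fx=5,fy=5,interpolation=2))
plan(.619,-.1505,.0415,-45)
E
```

```text
t: 22.43
position: [0.6189, -0.1489, 0.0825]
orientation: [0.923, 0.384, -0.0, 0.0]
contact_force: [0.2, -0.5, -4.4]
width: 0.0395
t 22.53 tip [619.2, -149.1, 90.5] w 39.7 F [-0.14, -0.56, -3.77] q1,q6 [-0.32  0.46] jaw -44.9
   shift [-1.1, 0.8, 49.0] turn [0.1, 0.0, 0.1] rows>= 1.2
```

View pics/d1z.png

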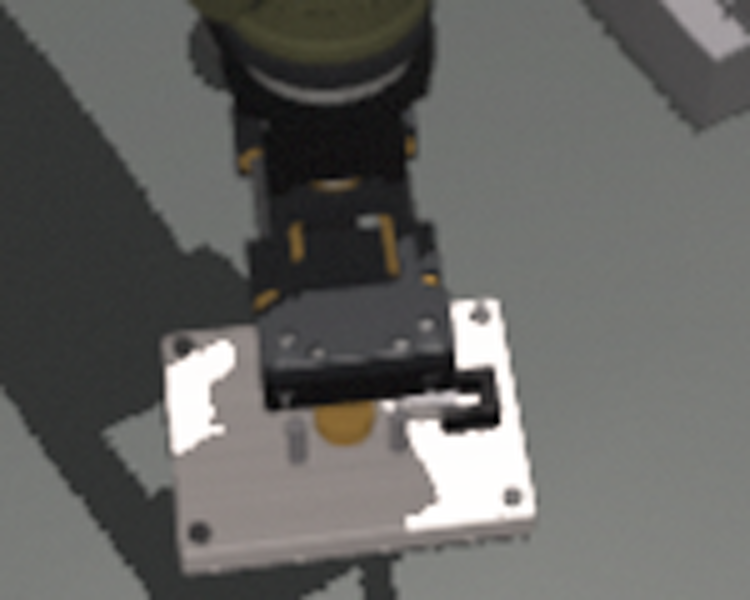

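View pics/d1t.png

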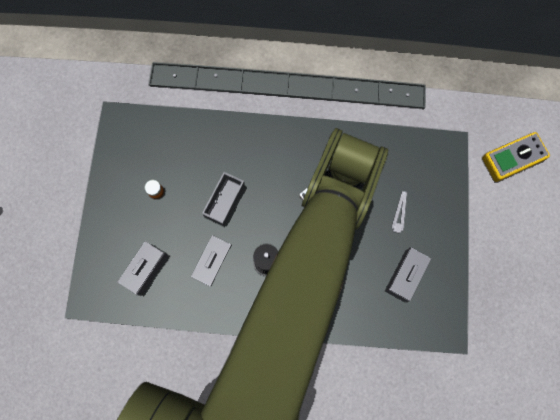

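```bash
python3 -m handwheel '[[[35,-1,0.8,8,0,0,0],[35,-1,0.8,18,0,0,0],[35,-1,0.8,24,0,0,0],[35,-1,0.8,27,0,0,0],[35,-1,0.8,28,0,0,0],[35,-1,0.8,28,0,0,0],[35,-1,0.8,28,0,0,0]]]' 25
python3 - <<'E'
from h import *
f=snap('scene')
cv2.imwrite('pics/d2z.png',cv2.resize(f['color'][200:320,180:330,::-1],None,fx=5,fy=5,interpolation=2))
plan(.619,-.1505,.0415,-45)
E
```

```text
t: 23.12
position: [0.6192, -0.1505, 0.055]
orientation: [0.923, 0.384, 0.0, 0.001]
contact_force: [0.2, 0.3, -4.6]
width: 0.0396
t 23.17 tip [619.4, -150.6, 62.8] w 39.7 F [-0.08, 0.29, -3.75] q1,q6 [-0.32  0.46] jaw -44.9
   shift [-0.2, -0.4, 21.3] turn [0.1, -0.0, 0.1] rows>= 0.5
```

View pics/d2z.png

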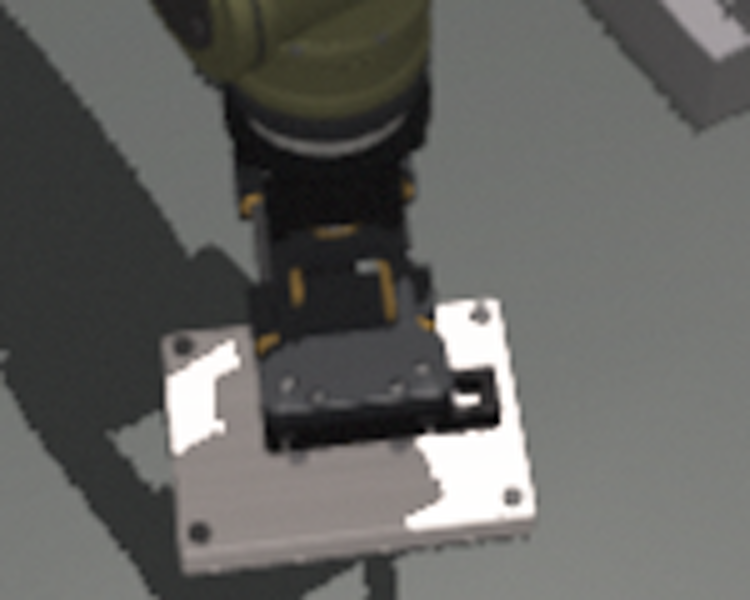

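```bash
python3 - <<'E'
from h import *
f=manip.grab_frame('scene')
for z in (.032,.05,.1,.12,.14): print(z,((project(f,[.619,-.1505,z])-[180,200])*5).round(1))
s=manip.read_state(); p=np.array(s['position']); M=R.from_quat(s['orientation']).as_matrix()
P=cloud(f); m=(np.hypot(*(P[:,:2]-p[:2]).T)<.13)&(P[:,2]>.11)&(P[:,2]<.3)
L=(P[m]-p)@M*1000
for a in range(-150,-60,10):
    k=(L[:,2]>a)&(L[:,2]<a+10)
    if k.sum()>8: print(a,k.sum(),'x',np.percentile(L[k,0],[1,99]).round(1),'y',np.percentile(L[k,1],[1,99]).round(1))
E
```

```text
0.032 [[342.  404.2]]
0.05 [[341.2 382.1]]
0.1 [[338.6 317.5]]
0.12 [[337.6 290.1]]
0.14 [[336.5 261.8]]
-150 88 x [-24.1  24.6] y [-2.1 17.6]
-140 164 x [-28.2  29. ] y [-5.8 88.9]
-130 870 x [-34.5  31.6] y [10.6 90. ]
-120 217 x [-35.3  32.2] y [-31.6  89.3]
-110 340 x [-35.7  33.4] y [-34.4  86.5]
-100 114 x [-36.2  33.6] y [-23.1  82.5]
-90 42 x [-35.7  31.5] y [-23.9  82.2]
```

```bash
python3 -m handwheel '[[[35,0,-0.4,3,0,0,0],[35,0,-0.4,7,0,0,0],[35,0,-0.4,11,0,0,0],[35,0,-0.4,14,0,0,0],[35,0,-0.4,17,0,0,0],[35,0,-0.4,18,0,0,0],[35,0,-0.4,18,0,0,0],[35,0,-0.4,18,0,0,0]]]' 25
python3 -c "
from h import *
plan(.619,-.1505,.0415,-45)"
```

```text
t: 23.88
position: [0.6186, -0.1507, 0.0373]
orientation: [0.923, 0.384, -0.0, 0.001]
contact_force: [-3.2, -2.3, -2.0]
width: 0.0398
t 23.88 tip [618.6, -150.7, 44.8] w 39.8 F [-3.24, -2.33, -1.97] q1,q6 [-0.32  0.46] jaw -44.9
   shift [0.4, 0.2, 3.3] turn [0.1, 0.1, 0.1] rows>= 0.1
```

```bash
python3 -m handwheel '[[[35,-1,0,0,0,0,0],[35,-1.2,0,0,0,0,0],[35,-1.2,0,0,0,0,0],[35,-1.2,0,0,0,0,0]]]' 25
python3 -c "
from h import *
plan(.619,-.1505,.0415,-45);snap('scene','e1.png')"
```

```text
t: 24.22
position: [0.6183, -0.1513, 0.0376]
orientation: [0.923, 0.384, 0.0, 0.001]
contact_force: [0.4, 0.8, -3.3]
width: 0.0395
t 24.22 tip [618.3, -151.3, 45.1] w 39.5 F [0.39, 0.85, -3.28] q1,q6 [-0.32  0.46] jaw -44.9
   shift [1.1, -0.0, 3.6] turn [0.1, -0.0, 0.1] rows>= 0.1
```

```bash
python3 -m handwheel '[[[35,-0.5,0,0.5,0,0,0],[35,-0.5,0,1,0,0,0],[35,-0.5,0,1.5,0,0,0],[35,-0.5,0,2,0,0,0],[35,-0.5,0,2,0,0,0],[35,-0.5,0,2,0,0,0],[35,-0.5,0,2,0,0,0]]]' 25
python3 -c "
from h import *
plan(.619,-.1505,.0415,-45)"
```

```text
t: 24.85
position: [0.6183, -0.1518, 0.0358]
orientation: [0.923, 0.384, 0.001, 0.001]
contact_force: [1.7, 0.7, -2.7]
width: 0.0398
t 24.85 tip [618.3, -151.7, 43.3] w 39.8 F [1.72, 0.71, -2.66] q1,q6 [-0.32  0.46] jaw -44.9
   shift [1.4, -0.4, 1.8] turn [0.1, -0.0, 0.1] rows>= 0.1
```

```bash
python3 -m handwheel '[[[35,0.3,0,0.5,0,0,0],[35,0.3,0,1,0,0,0],[35,0.3,0,1.5,0,0,0],[35,0.3,0,2,0,0,0],[35,0.3,0,2,0,0,0],[35,0.3,0,2,0,0,0]]]' 25
python3 -c "
from h import *
plan(.619,-.1505,.0415,-45)"
```

```text
t: 25.35
position: [0.6184, -0.1518, 0.0338]
orientation: [0.923, 0.384, 0.001, 0.001]
contact_force: [-0.3, -1.3, -3.0]
width: 0.0396
t 25.35 tip [618.4, -151.8, 41.3] w 39.6 F [-0.3, -1.31, -3.01] q1,q6 [-0.32  0.46] jaw -44.9
   shift [1.3, -0.5, -0.2] turn [0.2, -0.0, 0.1] rows>= 0.0
```

```bash
python3 -m handwheel '[[[35,0,0,0.5,0,0,0],[35,0,0,1,0,0,0],[35,0,0,1,0,0,0],[35,0,0,1,0,0,0]]]' 25
python3 -c "
from h import *
plan(.619,-.1505,.0415,-45)"
```

```text
t: 25.68
position: [0.6185, -0.1518, 0.0329]
orientation: [0.923, 0.384, 0.001, 0.001]
contact_force: [0.8, -0.8, -1.9]
width: 0.0396
t 25.68 tip [618.4, -151.8, 40.4] w 39.6 F [0.76, -0.8, -1.88] q1,q6 [-0.32  0.46] jaw -44.9
   shift [1.3, -0.5, -1.1] turn [0.2, -0.0, 0.1] rows>= 0.0
```

```bash
python3 -m handwheel '[[[35,0.2,0,0.5,0,0,0],[35,0.2,0,1,0,0,0],[35,0.2,0,1,0,0,0],[35,0.2,0,1,0,0,0]]]' 25
python3 -c "
from h import *
plan(.619,-.1505,.0415,-45);f=snap('scene');cv2.imwrite('pics/e2z.png',cv2.resize(f['color'][200:320,180:330,::-1],None,fx=5,fy=5,interpolation=2))"
```

```text
t: 26.02
position: [0.6185, -0.1518, 0.0328]
orientation: [0.923, 0.384, 0.0, 0.001]
contact_force: [-5.1, -1.3, 5.5]
width: 0.0396
t 26.02 tip [618.5, -151.8, 40.3] w 39.6 F [-5.06, -1.31, 5.51] q1,q6 [-0.32  0.46] jaw -44.9
   shift [1.2, -0.5, -1.2] turn [0.1, 0.0, 0.1] rows>= 0.0
```

View pics/e2z.png

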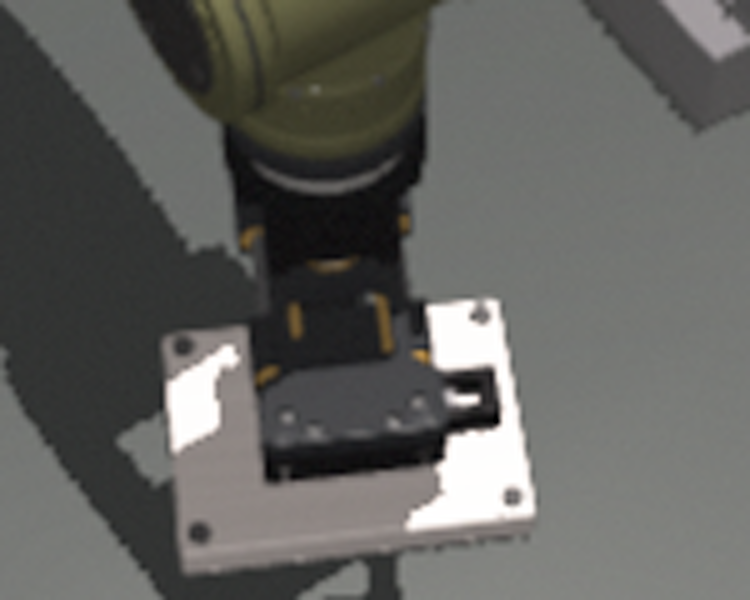

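Contact with the pad at tip height 40.3 mm, exactly as computed for a seated choke. Release and rise.

```bash
python3 -m handwheel '[[[40,0,0,-0.3,0,0,0],[45,0,0,-0.3,0,0,0],[52,0,0,-0.3,0,0,0],[60,0,0,-0.3,0,0,0],[60,0,0,-0.3,0,0,0],[60,0,0,-0.3,0,0,0],[60,0,0,-10,0,0,0],[60,0,0,-35,0,0,0],[60,0,0,-70,0,0,0],[60,0,0,-110,0,0,0],[60,0,0,-150,0,0,0],[60,60,-60,-165,0,0,0],[60,100,-100,-165,0,0,0],[60,0,-140,-165,0,0,0],[60,0,-170,-165,0,0,0],[60,0,-180,-165,0,0,0],[60,0,-180,-165,0,0,0]]]' 25
python3 -c "
from h import *
plan(.619,-.1505,.0415,-45);f=snap('scene','f1.png');cv2.imwrite('pics/f1z.png',cv2.resize(f['color'][230:330,190:310,::-1],None,fx=6,fy=6,interpolation=2));snap('top','f1t.png')"
```

```text
t: 27.48
position: [0.4867, -0.0224, 0.1972]
orientation: [0.923, 0.385, -0.0, 0.0]
contact_force: [1.1, -0.5, -1.2]
width: 0.06
t 27.48 tip [486.7, -22.4, 204.7] w 60.0 F [1.13, -0.52, -1.23] q1,q6 [-0.16  0.63] jaw -44.8
   shift [2.4, 184.1, 163.3] turn [0.0, 0.1, 0.2] rows>= 5.9
```

View pics/f1.png

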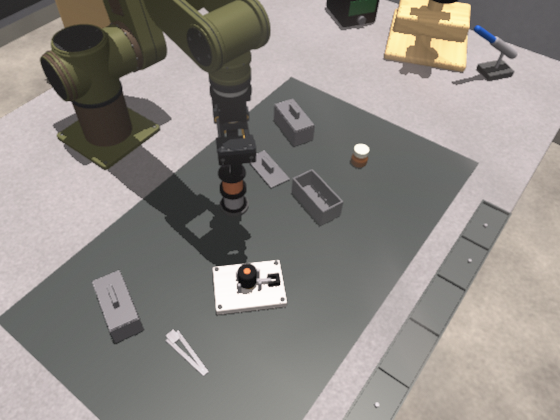

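View pics/f1z.png

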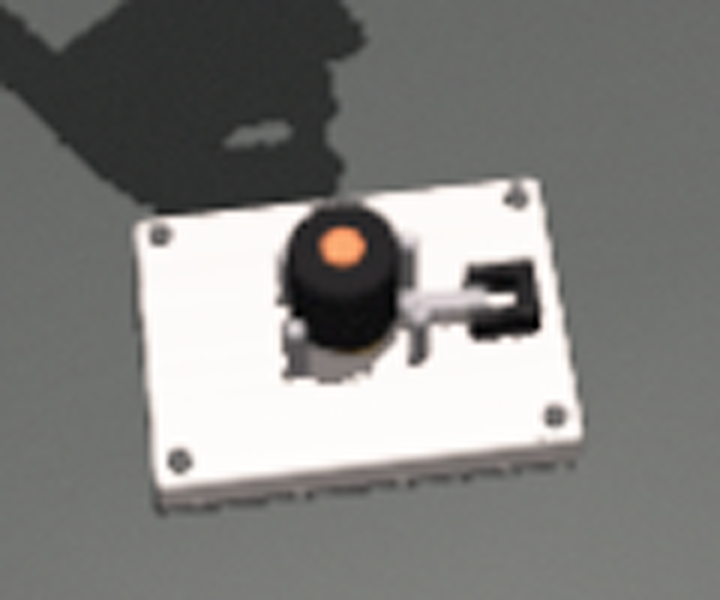

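View pics/f1t.png

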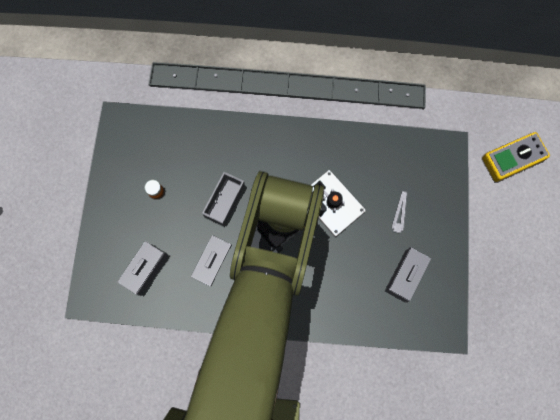

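```bash
python3 - <<'E'
from h import *
for c in ('scene','top'):
    f=manip.grab_frame(c); P=cloud(f)
    m=(np.hypot(*(P[:,:2]-[.6185,-.151]).T)<.03)&(P[:,2]>.064)&(P[:,2]<.09); Q=P[m]
    (cx,cy),r=cv2.minEnclosingCircle((Q[:,:2]*1000).astype(np.float32))
    A=np.c_[Q[:,:2]-Q[:,:2].mean(0),np.ones(len(Q))]; co=np.linalg.lstsq(A,Q[:,2],rcond=None)[0]
    print(c,'top z',np.median(Q[:,2]),len(Q),'centre',cx,cy,r,'tilt deg',np.degrees(co[:2]).round(1))
s=manip.read_state();print(s['t'],s['position'],s['contact_force'])
E
```

```text
scene top z 0.07287867956525468 282 centre 617.5216674804688 -152.19094848632812 20.6517333984375 tilt deg [-2.   2.6]
top top z 0.07211524257088175 188 centre 615.3782958984375 -152.98751831054688 20.64757537841797 tilt deg [ 2.3 -0.4]
27.6833 [ 0.49174579 -0.024792    0.19854258] [-0.15230488 -0.46308065 -0.22201874]
```

```bash
python3 - <<'E'
from h import *
ax=np.array([1,1])/2**.5; ay=np.array([-1,1])/2**.5
for c,ctr in (('scene',(620.1,-150.4)),('top',(618.0,-150.7))):
    f=manip.grab_frame(c); P=cloud(f)
    im=f['color'].astype(int); m=(im[...,0]-im[...,2]>90)&(im[...,0]>150)
    u0,v0=project(f,[.619,-.1505,.07])[0]; yy,xx=np.nonzero(m); k=np.hypot(xx-u0,yy-v0)<10
    q=atz(f,[(xx[k].mean(),yy[k].mean())],.0725)[0][:2]*1000-ctr
    print(c,'red dot fixture-frame',q@ax,q@ay,k.sum())
    d=P[:,:2]*1000-ctr; X=d@ax;Y=d@ay
    for a in range(14,44,3):
        s=(X>a)&(X<=a+3)&(abs(Y)<5)&(P[:,2]>.022)&(P[:,2]<.06)
        if s.sum(): print('  lever x',a,'z',(np.median(P[s][:,2])*1000).round(1),s.sum())
E
```

```text
scene red dot fixture-frame -3.4573870851726545 1.6093491126517774 34
  lever x 17 z 33.4 7
  lever x 20 z 32.0 5
  lever x 23 z 32.0 4
  lever x 26 z 33.2 6
  lever x 29 z 31.2 4
  lever x 32 z 31.3 8
  lever x 35 z 31.0 7
  lever x 38 z 30.6 4
  lever x 41 z 29.9 7
top red dot fixture-frame -0.9420184256105787 -0.7260091042030151 24
  lever x 17 z 30.9 1
  lever x 20 z 31.9 3
  lever x 23 z 32.4 5
  lever x 26 z 34.8 5
  lever x 29 z 29.9 2
  lever x 35 z 29.9 1
```

The choke's top is at about 72 mm, as expected when it is seated. The lever slopes down under its edge: 33 mm high at the tip, against 39 mm when free. The lid is flat with its bar up, boxes A and C are closed, and the jar and tweezers have not moved.

```bash
python3 -c "
from h import *
s=manip.read_state();print(s['contact_force'],s['position'])
print(manip.close_job())"
```

```text
[0.54530865 0.14310331 0.18605865] [ 0.49204615 -0.02510044  0.19806954]
the job is handed in; nothing more can be done
None
```

The choke is standing in the fixture and the job is handed in, after about 28 s of robot time.

- **Finding the heavy box:** I lifted the box near the left edge, which weighed about 3.3 N, and the middle one, which weighed about 7.9 N. That difference was clear enough that I did not lift the third box.
- **Opening and placing:** I opened only the middle box and laid its lid flat on the bench, bar up. I then moved the choke into the nest, stopping at the first firm contact with the pad (about 10 N) before letting go.
- **First lid grasps missed:** Two tries closed above the bar. The cameras showed the fingertips about 30 mm higher than the stated tool geometry puts them, so I corrected for that and the next grasp held.

**Last checks**
- **Choke height:** its top measured 72–73 mm above the bench, against 72 mm when seated.
- **Switch lever:** it reads about 31–33 mm high near the choke's edge, against 39 mm when free, so it is held down.
- **Boxes and bystanders:** in the last pictures the other two boxes are closed, and the jar and tweezers look unmoved. The arm was touching nothing.
- **Where the checks disagreed:** the choke sits off-centre, away from the switch. The cameras put that at 1 to 3.5 mm, against about 3 mm of play. Its tilt readings (about 2–3°) differed between the cameras, so I took them as noise. Even against the far posts, about 2 mm of the choke's edge should still overlap the lever.

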